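# Slip-test slide shoes on the ramp and sort them

## Robot

A 6-joint arm with a two-finger parallel gripper is mounted at the origin on a cart in front of the work surface, level with it; the furniture and walls round the work are solid. World frame = base frame: x ahead of the robot, y to its left, z up, the work surface at z = 0. Lengths are in m, angles in rad, forces in N, time in s.
With the tool pointing down it reaches from about 0.25 to 0.775 m from the base axis. Payload 8.9 kg.
Tool frame: the origin (TCP) lies midway between the tips of the shut fingers; the grasp point (between the pads) lies 19 mm behind it; z points along the fingers, y is the line along which they close (so a half turn about z gives the same grasp; the last joint's range is limited). The gripper opens to 85 mm and grips with 20 to 120 N. Pads are 22 mm wide; open, the fingers measure 114 mm over their backs; the gripper's body (76 mm by 85 mm) begins 54 mm behind the grasp point. The pads swing forward as they close: fully open they stand 13 mm farther back than shut.
Start: joints at [1.099, 0.291, -0.153, 1.127, 0, 1.431], TCP at [0.172, 0.496, 0.231] pointing down, gripper open.
Joint ranges: [-2.52, 2.52], [-0.91, 1.74], [-1.3, 1.37], [-1.96, 2.02], [-1.52, 1.47], [-3.14, 3.14]. Speed limits (rad/s): [2.22, 2.22, 2.79, 3.14, 3.14, 3.14].

## Interface

Orientations are given as a 3x3 rotation matrix whose columns are the frame's x, y, z axes.
In Python, from station import status, viewer, order gives the robot as it stands. The module is installed in compiled form; this text tells all that it offers.
- The arm moves only by the tool servo_tool, never from a script. Its argument "commands" is text: rows parted by semicolons, each of 7 numbers parted by spaces: the turn, a rotation vector about the tool's x, y, z in degrees, then the shift along the tool's x, y, z in mm, then the finger opening in mm, from 0 to 85.4. In form: rx ry rz dx dy dz jaw; .... A call has exactly 10 rows; each row is the pose to reach, as a shift and turn from the pose commanded when the call began, along the tool's axes at that moment; what a row does not reach only later rows make up. A row lasts 1/8 s, in which the tool goes at most 62.5 mm and 10.7 degrees, less where a joint would pass 70% of its speed; a pose out of reach is approached as far as the arm can. A call with a gripper value outside its range is refused whole. The fingers move at their own pace and stop on an object; "grip_force" is the grip in N (left out, the last holds). Time passes only in rows, so rows that repeat a pose let the fingers close, or fill a call up. It gives the time, the measured TCP pose, the force, the opening and the grip force at its end, in the units of the state.
- status.observe(): the state, without advancing time (a new reading comes with each control period).
- viewer.camera(name): name is "scene" or "top" or "wrist"; returns the picture (480x640x3 uint8, red, green, blue); there is no depth.
- viewer.camera_model(name): a dict with "fx", "fy", "cx", "cy" (pixels), "eye" and "rotation" of the camera in the world; the wrist camera has in their place "T_tool_cam" (4x4, takes a point from camera to tool coordinates, whose origin is the TCP and whose axes are the flange's). Camera axes: x right, y down, z forward; pixel columns grow to the right and rows downward; lengths in m; the calibration is good to about 2 mm. A picture is of the moment at which its call begins: read the wrist's pose just before it. camera_model takes no time and is no camera call.
- order.sign_off(): hands the job in; it is judged then, once.
The state is a dict: "time": time; "joint_pos": joint angles; "qvel": joint speeds; "effort": joint torques, N m; "position": TCP position; "ee_rot": TCP orientation; "force": force on the tool from outside, world axes, zero at the start; "wrist_torque": the same for the moment, N m; "grip_width": finger opening in m; "gripper_force": force on a finger pad.
Only numpy, scipy, OpenCV 4.12 (cv2) and the standard library are available. Lean on these libraries where they do the work, as an engineer would, in place of code of your own. Each camera call takes 0.05 s, during which the arm holds its last target. There are 200 camera calls.

## Task

Slip-test each of the three slide shoes on the ramp, one at a time: set it flat between the side rails at the upper end, under the lamp bar, lengthwise down the slope, let go and give it a moment. A shoe that slides runs down by itself to the end stop, or to the shoe already there, and is left there (never put, push or touch one there by hand); a shoe that stays put is taken off again and laid flat, upright in the steel parts tray. Do not disturb the sleeve, the ring and the brass bush behind the ramp.

Things in the scene. Friction and masses are not known exactly. Their poses are not given: they have to be found in the camera images.
- shoe_a: slide shoe, 0.25 kg: steel sole 64 x 50 x 12 mm (x, y, z) with dark liner underneath; across its middle an upright lug to grip, 20 mm thick along x, 44 mm along y, 12 to 46 mm above the underside. Origin: centre of underside; z up. The three look alike; some liners slide on the ramp (friction about 0.3), some stay put (about 1): only a trial tells which. A half turn makes no difference.
- shoe_b: slide shoe, 0.25 kg: steel sole 64 x 50 x 12 mm (x, y, z) with dark liner underneath; across its middle an upright lug to grip, 20 mm thick along x, 44 mm along y, 12 to 46 mm above the underside. Origin: centre of underside; z up. The three look alike; some liners slide on the ramp (friction about 0.3), some stay put (about 1): only a trial tells which. A half turn makes no difference.
- shoe_c: slide shoe, 0.25 kg: steel sole 64 x 50 x 12 mm (x, y, z) with dark liner underneath; across its middle an upright lug to grip, 20 mm thick along x, 44 mm along y, 12 to 46 mm above the underside. Origin: centre of underside; z up. The three look alike; some liners slide on the ramp (friction about 0.3), some stay put (about 1): only a trial tells which. A half turn makes no difference.
- test_face: steel face of the fixed ramp, sloping 30 deg. Origin: on the surface at the start place, 130 mm above the worktop; x up the slope, y across, z out of the surface. It runs from x = -230 mm (end stop, 20 mm high) to +50 mm (open top edge). Side rails 12 mm high leave a channel 62 mm wide. The first shoe to slide rests at the stop, origin near x = -198 mm, the next against it near -134 mm
- ramp: the ramp's base; origin on the worktop under the start place, x level, uphill. A lamp bar (24 x 212 x 18 mm along x, y, z) crosses above the start place, centre at x = 22, z = 287 mm, on posts 12 mm thick at x = 26, y = +-94 mm: there is no room for a gripper straight from above; come in tilted along the face's normal, from the downhill side
- tray: fixed open steel parts tray, 78 x 120 mm (x, y), 20 mm high, walls and floor under 2 mm thick; origin: centre of the underside. A shoe goes in lengthwise along the tray's y, near the middle.
- sleeve_tall: bystander: upright steel sleeve, 35 mm wide, 62 mm high; origin: centre of the underside
- ring_big: bystander: turned steel ring, 66 mm wide, 20 mm high; origin: centre of the underside
- brass_bush: bystander: flanged brass bush, 42 mm wide, 26 mm high; origin: centre of the underside

How it is judged:
On the way:
1. a shoe has been set on the start place of the ramp and let go, and stays there untouched (((x of shoe_a in the frame of test_face between -0.04 and 0.04 m and y of shoe_a in the frame of test_face between -0.03 and 0.03 m and z of shoe_a in the frame of test_face between -0.004 and 0.006 m and contact force between the fingers and shoe_a below 0.2 N and linear speed of shoe_a below 0.01 m/s) or (x of shoe_b in the frame of test_face between -0.04 and 0.04 m and y of shoe_b in the frame of test_face between -0.03 and 0.03 m and z of shoe_b in the frame of test_face between -0.004 and 0.006 m and contact force between the fingers and shoe_b below 0.2 N and linear speed of shoe_b below 0.01 m/s) or (x of shoe_c in the frame of test_face between -0.04 and 0.04 m and y of shoe_c in the frame of test_face between -0.03 and 0.03 m and z of shoe_c in the frame of test_face between -0.004 and 0.006 m and contact force between the fingers and shoe_c below 0.2 N and linear speed of shoe_c below 0.01 m/s))), for 0.3 s.
At the end, for the whole second after the job is handed in: The shoes that slide (two) lie flat on the ramp one behind the other above the end stop (origins 110 to 235 mm below the start place); the one that stays put lies flat, upright on the tray floor (origin within 15 mm of its centre across, 35 mm along; tilt under 0.1 rad); all at rest (((((x of shoe_a in the frame of tray between -0.015 and 0.015 m and y of shoe_a in the frame of tray between -0.035 and 0.035 m and z of shoe_a in the frame of tray between -0.004 and 0.012 m) and angle between shoe_a's own z axis and vertical below 0.1 rad and linear speed of shoe_a below 0.02 m/s) and (x of shoe_b in the frame of test_face between -0.235 and -0.11 m and y of shoe_b in the frame of test_face between -0.03 and 0.03 m and z of shoe_b in the frame of test_face between -0.004 and 0.01 m and linear speed of shoe_b below 0.02 m/s) and (x of shoe_c in the frame of test_face between -0.235 and -0.11 m and y of shoe_c in the frame of test_face between -0.03 and 0.03 m and z of shoe_c in the frame of test_face between -0.004 and 0.01 m and linear speed of shoe_c below 0.02 m/s)) or (((x of shoe_b in the frame of tray between -0.015 and 0.015 m and y of shoe_b in the frame of tray between -0.035 and 0.035 m and z of shoe_b in the frame of tray between -0.004 and 0.012 m) and angle between shoe_b's own z axis and vertical below 0.1 rad and linear speed of shoe_b below 0.02 m/s) and (x of shoe_a in the frame of test_face between -0.235 and -0.11 m and y of shoe_a in the frame of test_face between -0.03 and 0.03 m and z of shoe_a in the frame of test_face between -0.004 and 0.01 m and linear speed of shoe_a below 0.02 m/s) and (x of shoe_c in the frame of test_face between -0.235 and -0.11 m and y of shoe_c in the frame of test_face between -0.03 and 0.03 m and z of shoe_c in the frame of test_face between -0.004 and 0.01 m and linear speed of shoe_c below 0.02 m/s)) or (((x of shoe_c in the frame of tray between -0.015 and 0.015 m and y of shoe_c in the frame of tray between -0.035 and 0.035 m and z of shoe_c in the frame of tray between -0.004 and 0.012 m) and angle between shoe_c's own z axis and vertical below 0.1 rad and linear speed of shoe_c below 0.02 m/s) and (x of shoe_a in the frame of test_face between -0.235 and -0.11 m and y of shoe_a in the frame of test_face between -0.03 and 0.03 m and z of shoe_a in the frame of test_face between -0.004 and 0.01 m and linear speed of shoe_a below 0.02 m/s) and (x of shoe_b in the frame of test_face between -0.235 and -0.11 m and y of shoe_b in the frame of test_face between -0.03 and 0.03 m and z of shoe_b in the frame of test_face between -0.004 and 0.01 m and linear speed of shoe_b below 0.02 m/s)))); the robot touches nothing.
It fails at once if a shoe is held or pushed by the fingers in the lower part of the ramp (more than 90 mm below the start place) ((x of shoe_a in the frame of test_face between -0.3 and -0.09 m and y of shoe_a in the frame of test_face between -0.06 and 0.06 m and z of shoe_a in the frame of test_face between -0.05 and 0.08 m and contact force between the fingers and shoe_a above 0.5 N) or (x of shoe_b in the frame of test_face between -0.3 and -0.09 m and y of shoe_b in the frame of test_face between -0.06 and 0.06 m and z of shoe_b in the frame of test_face between -0.05 and 0.08 m and contact force between the fingers and shoe_b above 0.5 N) or (x of shoe_c in the frame of test_face between -0.3 and -0.09 m and y of shoe_c in the frame of test_face between -0.06 and 0.06 m and z of shoe_c in the frame of test_face between -0.05 and 0.08 m and contact force between the fingers and shoe_c above 0.5 N)).
It fails at once if the sleeve, the ring or the brass bush is shifted by more than 20 mm (distance of any of sleeve_tall, ring_big, brass_bush from where it was at the start of the episode above 0.02 m).
It also fails if it takes over 72 s, if anything falls off the work surface, if the arm or the gripper's body presses on something with over 40 N, if the wrist force passes 120 N, or if a joint passes its speed limit or range.

## Working session

There is one attempt and no reset: what is moved stays moved. The work goes in short steps, Python scripts to look and compute and a tool call to move; the robot and the scene stay as the last step left them, time stands still between calls to the robot, and variables do not carry over. Pictures are saved under pics/ and viewed, at most 11 in all, crops included, and the job is handed in when it is done.

Besides the shell and the picture viewer there is one more tool, called after ">>>" by a JSON object that holds its "op" and its "data". servo_tool: Moves the arm, as the interface text tells. Its arguments: {"type":"object","properties":{"commands":{"type":"string"},"grip_force":{"type":"number"}},"required":["commands"]}

```bash
mkdir -p pics; python3 - <<'E'
from station import status, viewer, order
import cv2,numpy as np
np.set_printoptions(precision=4,suppress=True)
s=status.observe();print(s['time'],s['position'],s['ee_rot'],s['grip_width'])
for n in('scene','top'):
    cv2.imwrite(f'pics/{n}0.png',viewer.camera(n)[:,:,::-1]);print(n,viewer.camera_model(n))
print(viewer.camera_model('wrist'))
E
```

```text
0.0 [0.1713 0.4958 0.2307] [[-0.9451  0.3267 -0.0006]
 [ 0.3267  0.9451 -0.0011]
 [ 0.0002 -0.0013 -1.    ]] 0.0854699568642348
scene {'fx': 562.3312528264927, 'fy': 562.3312528264927, 'cx': 319.7744144572994, 'cy': 236.37820442657167, 'eye': array([ 0.9423, -0.6693,  0.9363]), 'rotation': array([[ 0.8639,  0.3887, -0.3202],
       [ 0.5036, -0.6705,  0.5449],
       [-0.0029, -0.632 , -0.775 ]])}
top {'fx': 513.005453676091, 'fy': 513.005453676091, 'cx': 328.8258690550981, 'cy': 236.24584364434315, 'eye': array([ 0.4255, -0.092 ,  1.0121]), 'rotation': array([[-0.0173, -0.983 ,  0.1826],
       [-0.9998,  0.0193,  0.0096],
       [-0.013 , -0.1824, -0.9831]])}
{'fx': 339.34984785122504, 'fy': 339.34984785122504, 'cx': 321.0455164502343, 'cy': 237.40819898876967, 'T_tool_cam': array([[ 0.0003, -0.965 , -0.2622,  0.065 ],
       [ 1.    ,  0.0001,  0.0005,  0.001 ],
       [-0.0005, -0.2622,  0.965 , -0.1425],
       [ 0.    ,  0.    ,  0.    ,  1.    ]])}
```

View pics/top0.png

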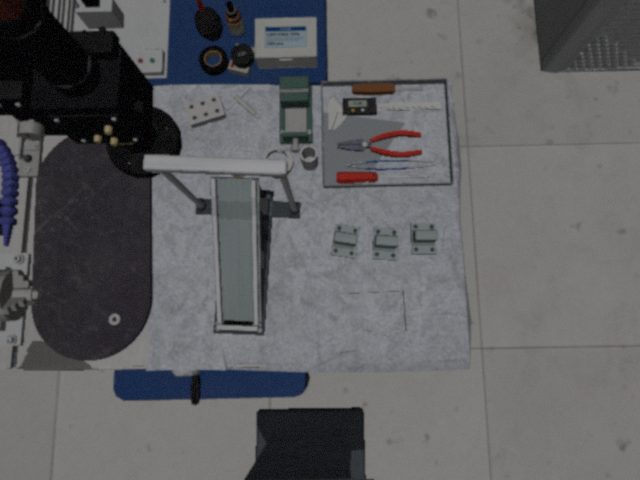

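View pics/scene0.png

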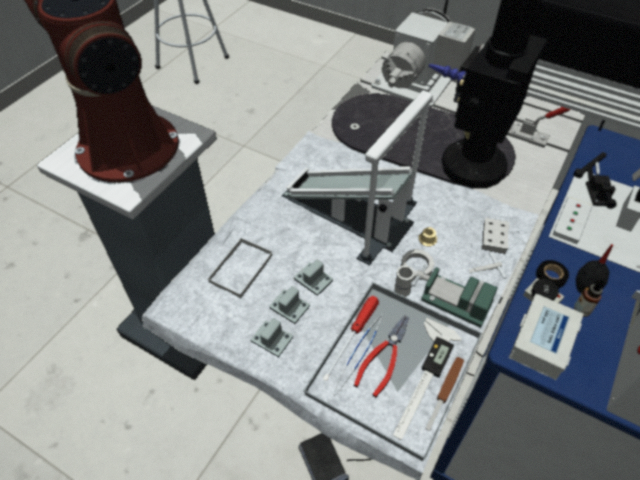

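Top view: ramp spans from (235,185) to (240,330) with its upper end and lamp bar at row 165. The shoes are at (345,240), (385,243) and (424,238), and the tray outline is near (375,310). The scene view shows the same layout, with the tray rectangle around (240,267). I'll enlarge both.

```bash
python3 - <<'E'
import cv2
a=cv2.imread('pics/top0.png');b=cv2.imread('pics/scene0.png')
cv2.imwrite('pics/topc.png',cv2.convertScaleAbs(cv2.resize(a[140:355,180:460],(784,602),interpolation=3)[:600],alpha=1.3))
cv2.imwrite('pics/scenec.png',cv2.convertScaleAbs(cv2.resize(b[150:370,190:450],(709,600),interpolation=3),alpha=1.2))
E
```

```text
(no output)
```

View pics/topc.png

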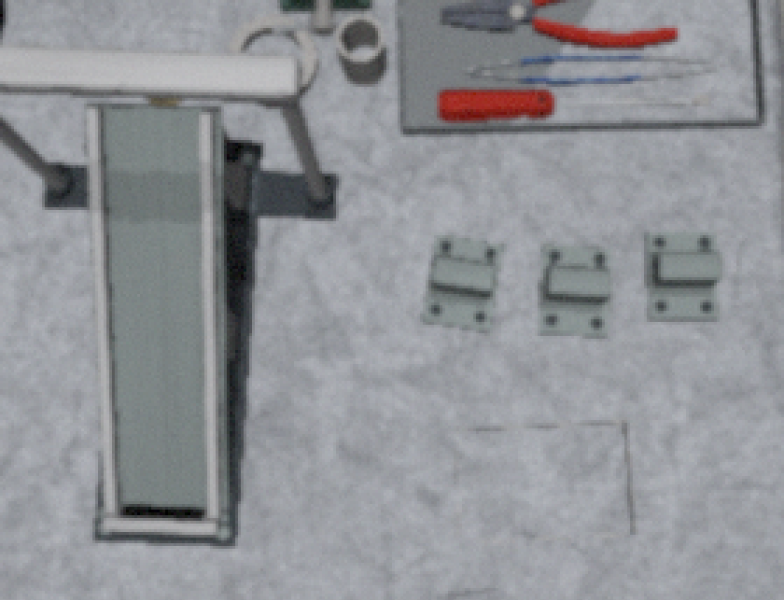

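View pics/scenec.png

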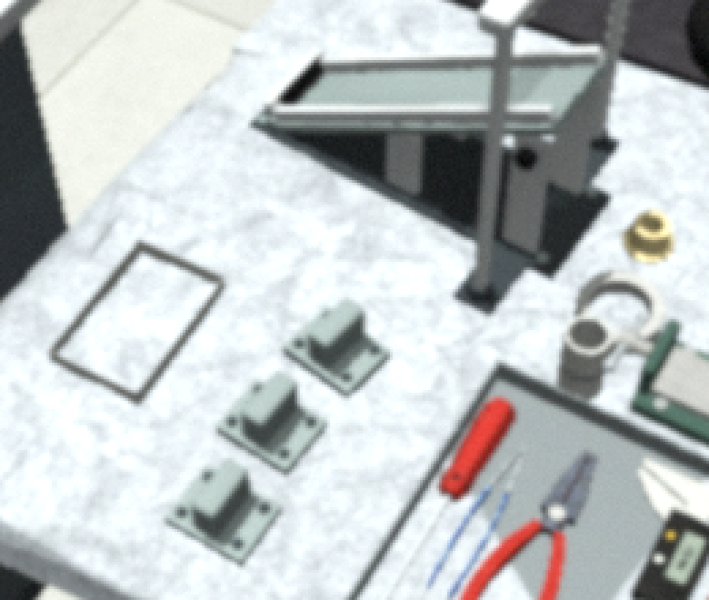

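Enlarged, the sole holes, tray rim, ramp rails and lamp posts are readable. Shoe centres in the top crop are about (463,280), (576,290) and (683,274). The tray rim in the scene crop has corners at (140,243), (222,285), (137,400) and (52,355). Next I'll turn these into positions.

```bash
cat > h.py <<'E'
from station import status, viewer, order
import cv2,numpy as np
np.set_printoptions(precision=4,suppress=True)
def ray(cam,uv):
    m=viewer.camera_model(cam);d=m['rotation']@np.array([(uv[0]-m['cx'])/m['fx'],(uv[1]-m['cy'])/m['fy'],1]);return m['eye'],d
def hit(cam,uv,z=0,n=None,p=None):
    e,d=ray(cam,uv);n=np.array([0,0,1.]) if n is None else n;p=np.array([0,0,z]) if p is None else p
    return e+d*(n@(p-e))/(n@d)
T=lambda u:(180+(u[0]+.5)/2.8-.5,140+(u[1]+.5)/2.8-.5)
S=lambda u:(190+(u[0]+.5)/2.727-.5,150+(u[1]+.5)/2.727-.5)
E
python3 - <<'E'
from h import *
H={'1':[(446,245),(490,252),(436,309),(481,316)],'2':[(556,257),(600,259),(551,320),(596,323)],'3':[(659,242),(705,242),(661,307),(707,306)]}
for k,v in H.items():
    P=np.array([hit('top',T(u),.012) for u in v]);d=P[0]+P[1]-P[2]-P[3];w=P[0]+P[2]-P[1]-P[3]
    print(k,P.mean(0),'yaw x',np.degrees(np.arctan2(d[1],d[0])),'yaw y',np.degrees(np.arctan2(-w[0],w[1])))
# scene: sole right/bottom holes shoe
for name,v in {'1':[(284,350),(348,392),(390,352)],'2':[(217,426),(290,470),(327,424)],'3':[(166,518),(242,562),(281,512)]}.items():
    P=np.array([hit('scene',S(u),.012) for u in v]);print('scene',name,(P[0]+P[2])/2,P[1]-P[0],P[2]-P[1])
P=np.array([hit('scene',S(u),.02) for u in [(140,243),(222,285),(137,400),(52,355)]])
print('tray scene',P.mean(0),P,np.linalg.norm(np.diff(P,axis=0),axis=1))
print('tray top',[hit('top',T(u),.02) for u in[(470,430),(627,424),(633,535)]])
for z in(0.,.006): 
  L,R=hit('top',T((58,187)),z),hit('top',T((320,195)),z);d=L-R;print('posts',L,R,np.linalg.norm(d),np.degrees(np.arctan2(-d[0],d[1])),(L+R)/2)
print('lamp end',hit('top',T((300,57)),.296),hit('top',T((297,95)),.296))
o=np.array([.6,.15,.13]);yaw=0
for i in range(6):
    u=np.array([np.cos(yaw)*.866,np.sin(yaw)*.866,.5]);n=np.array([-np.cos(yaw)*.5,-np.sin(yaw)*.5,.866])
    pts={k:hit('top',T(v),n=n,p=o+.012*n) for k,v in dict(tl=(103,110),tr=(202,112),bl=(118,517),br=(206,517)).items()}
    t=(pts['tl']+pts['tr'])/2;b=(pts['bl']+pts['br'])/2;d=t-b;yaw=np.arctan2(d[1],d[0])
    # top edge = x .05 ; vertical known
    o=t-.05*u-.012*n; o[2]=.13
    print(o,np.degrees(yaw),np.linalg.norm(d),[np.linalg.norm(pts['tl']-pts['tr']),np.linalg.norm(pts['bl']-pts['br'])])
E
```

```text
1 [ 0.6034 -0.1144  0.012 ] yaw x -9.627868574074663 yaw y -10.2075041825538
2 [ 0.5952 -0.1935  0.012 ] yaw x -6.123027086888118 yaw y -4.380766883363298
3 [ 0.6049 -0.2696  0.012 ] yaw x -1.1701731775733593 yaw y -0.49537887878679976
scene 1 [ 0.6037 -0.1196  0.012 ] [ 0.0592 -0.0081  0.    ] [0.0089 0.0456 0.    ]
scene 2 [ 0.5964 -0.1974  0.012 ] [ 0.0634 -0.0044  0.    ] [0.003  0.0449 0.    ]
scene 3 [ 0.6062 -0.2744  0.012 ] [ 0.0623 -0.0017 -0.    ] [0.0026 0.0447 0.    ]
tray scene [ 0.4651 -0.1731  0.02  ] [[ 0.4242 -0.1135  0.02  ]
 [ 0.5011 -0.1158  0.02  ]
 [ 0.5055 -0.232   0.02  ]
 [ 0.4295 -0.2312  0.02  ]] [0.077  0.1162 0.0759]
tray top [array([ 0.4974, -0.1164,  0.02  ]), array([ 0.4995, -0.2244,  0.02  ]), array([ 0.4244, -0.2252,  0.02  ])]
posts [0.6802 0.1782 0.    ] [ 0.6704 -0.0124  0.    ] 0.19082711158775117 -2.9607163945155275 [0.6753 0.0829 0.    ]
posts [0.6787 0.1766 0.006 ] [ 0.6689 -0.0128  0.006 ] 0.18969583090867578 -2.960716394515579 [0.6738 0.0819 0.006 ]
lamp end [ 0.673  -0.0256  0.296 ] [ 0.6523 -0.024   0.296 ]
[0.6409 0.0725 0.13  ] -3.9738514421391034 0.27377010948241726 [np.float64(0.05902921226010837), np.float64(0.05812318216232069)]
[0.6472 0.0792 0.13  ] -3.988604037925175 0.2806654898366042 [np.float64(0.06091196595335216), np.float64(0.06004471845919415)]
[0.648  0.0798 0.13  ] -3.988603222894263 0.2816229203658892 [np.float64(0.061121519294580325), np.float64(0.060251497250658634)]
[0.6482 0.0799 0.13  ] -3.988603222950745 0.28176119228850083 [np.float64(0.0611515287926749), np.float64(0.06028107957300994)]
[0.6482 0.0799 0.13  ] -3.988603222950741 0.28178116173725004 [np.float64(0.06115586282573368), np.float64(0.06028535191414183)]
[0.6482 0.0799 0.13  ] -3.988603222950745 0.28178404575646754 [np.float64(0.061156488753608254), np.float64(0.0602859689323711)]
```

```bash
cat >> h.py <<'E'
from scipy.spatial.transform import Rotation as Ro
def down(yaw): return Ro.from_euler('z',yaw,degrees=True).as_matrix()@np.diag([-1.,1,-1])
RY=-3.5; RO=np.array([.648,.079,.13])   # ramp yaw, start place
def face(): 
    return Ro.from_euler('zy',[RY,-30],degrees=True).as_matrix()
def onramp(x,y,z,spin=0): # tool pose with TCP at face coords
    F=face(); return RO+F@np.array([x,y,z]), F@np.diag([-1.,1,-1])@Ro.from_euler('z',spin,degrees=True).as_matrix()
def rel(*ps):
    s=status.observe();R0=s['ee_rot'];p0=s['position']
    print('t',s['time'],p0,'yaw',np.degrees(np.arctan2(-R0[1,0],-R0[0,0])),'w',s['grip_width'])
    for p,R in ps: print(np.round(np.degrees(Ro.from_matrix(R0.T@R).as_rotvec()),1),np.round(R0.T@(np.array(p)-p0)*1e3,0))
E
python3 - <<'E'
from h import *
print(face()); rel(((.42,0,.25),down(-10)),((.58,-.15,.2),down(-10)))
E
```

```text
[[ 0.8644  0.0529 -0.5   ]
 [-0.061   0.9981  0.    ]
 [ 0.4991  0.0305  0.866 ]]
t 0.1 [0.1713 0.4958 0.2308] yaw -19.06987962751977 w 0.08550114433456645
[-0.1 -0.  -9.1] [-397. -387.  -19.]
[-0.1 -0.  -9.1] [-597. -477.   31.]
```

```bash
sed -i "s/'zy'/'ZY'/" h.py; python3 -c "
from h import *
print(face())"
```

```text
[[ 0.8644  0.061  -0.4991]
 [-0.0529  0.9981  0.0305]
 [ 0.5     0.      0.866 ]]
```

>>> {"op": "servo_tool", "data": {"commands": "0 0 -9 -397 -387 -19 62;0 0 -9 -397 -387 -19 62;0 0 -9 -397 -387 -19 62;0 0 -9 -397 -387 -19 62;0 0 -9 -397 -387 -19 62;0 0 -9 -397 -387 -19 62;0 0 -9 -397 -387 -19 62;0 0 -9 -397 -387 -19 62;0 0 -9 -597 -477 31 62;0 0 -9 -597 -477 31 62", "grip_force": 40}}

```text
time: 1.35
position: [0.4803, -0.0428, 0.2264]
ee_rot: [[-0.984, 0.176, 0.001], [0.176, 0.984, 0.0], [-0.001, 0.0, -1.0]]
force: [0.2, 1.3, 0.1]
grip_width: 0.0622
gripper_force: 0.0
```

```bash
python3 - <<'E'
from h import *
s=status.observe();print(s['position'],abs(s['qvel']).max());np.savez('w1.npz',p=s['position'],R=s['ee_rot'])
im=viewer.camera('wrist')[:,:,::-1];cv2.imwrite('pics/w1.png',im)
rel(((.58,-.15,.2),down(-10)))
E
```

```text
[ 0.4803 -0.0428  0.2264] 0.7313739256925763
t 1.4 [ 0.4846 -0.0476  0.2244] yaw -10.243913151630894 w 0.06219117190101604
[-0.1  0.1 -0.2] [-112.  -84.   25.]
```

View pics/w1.png

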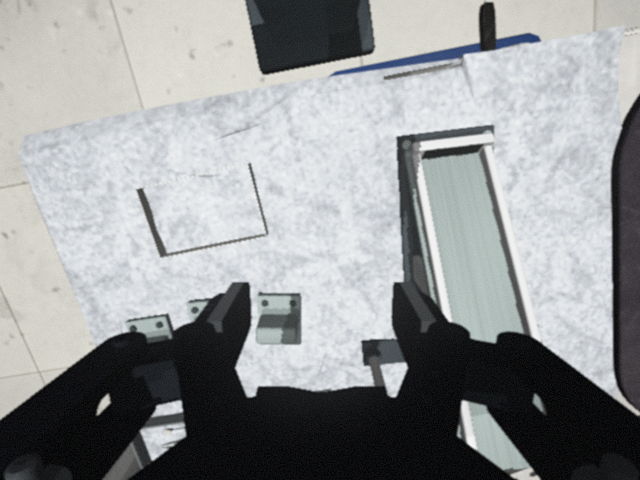

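The wrist view shows the tray's far rim corners at (161,255) and (268,234), near corners at about (250,164) and (140,190). Shoe 1's near corners are (258,293) and (300,293). The lower ramp end lies between the rails at about (424,153) and (484,148).

```bash
cat >> h.py <<'E'
def whit(f,uv,n=np.array([0,0,1.]),p=np.zeros(3)):
    m=viewer.camera_model('wrist');z=np.load(f);Tc=m['T_tool_cam'];d=z['R']@Tc[:3,:3]@np.array([(uv[0]-m['cx'])/m['fx'],(uv[1]-m['cy'])/m['fy'],1]);e=z['p']+z['R']@Tc[:3,3]
    return e+d*(n@(p-e))/(n@d)
E
python3 - <<'E'
from h import *
for u in [(161,255),(268,234),(250,164),(140,190)]: print('tray',whit('w1.npz',u,p=np.array([0,0,.02])))
for u in [(258,293),(300,293)]: print('shoe1',whit('w1.npz',u,p=np.array([0,0,.012])))
for u in [(131,328),(163,324)]: print('shoe3 holes',whit('w1.npz',u,p=np.array([0,0,.012])))
F=face()
for u in [(424,153),(484,148),(463,350),(525,335)]: print('ramp face coords',F.T@(whit('w1.npz',u,F[:,2],RO+.012*F[:,2])-RO))
print('expected shoe1 near corners',[np.array([.6035,-.117,0])+Ro.from_euler('z',-10,degrees=True).as_matrix()@np.array([-.032,s*.025,.012]) for s in(-1,1)])
E
```

```text
tray [ 0.4992 -0.2208  0.02  ]
tray [ 0.4966 -0.1019  0.02  ]
tray [ 0.4223 -0.104   0.02  ]
tray [ 0.4279 -0.2211  0.02  ]
shoe1 [ 0.5644 -0.1298  0.012 ]
shoe1 [ 0.5728 -0.0826  0.012 ]
shoe3 holes [ 0.5817 -0.2866  0.012 ]
shoe3 holes [ 0.5833 -0.2481  0.012 ]
ramp face coords [-0.2299 -0.0238  0.012 ]
ramp face coords [-0.2277  0.0342  0.012 ]
ramp face coords [-0.045  -0.0237  0.012 ]
ramp face coords [-0.0519  0.0297  0.012 ]
expected shoe1 near corners [array([ 0.5676, -0.1361,  0.012 ]), array([ 0.5763, -0.0868,  0.012 ])]
```

```bash
python3 - <<'E'
from h import *
rel(((.602,-.114,.085),down(-10)),((.602,-.114,.012),down(-10)))
E
```

```text
t 1.4 [ 0.4846 -0.0476  0.2244] yaw -10.243913151630894 w 0.06219117190101604
[-0.1  0.1 -0.2] [-127.  -44.  140.]
[-0.1  0.1 -0.2] [-127.  -44.  213.]
```

>>> {"op": "servo_tool", "data": {"commands": "0 0 0 -127 -44 130 62;0 0 0 -127 -44 130 62;0 0 0 -127 -44 130 62;0 0 0 -127 -44 130 62;0 0 0 -127 -44 130 62;0 0 0 -127 -44 130 62;0 0 0 -127 -44 130 62;0 0 0 -127 -44 130 62;0 0 0 -127 -44 130 62;0 0 0 -127 -44 130 62"}}

```text
time: 2.65
position: [0.5966, -0.1062, 0.0967]
ee_rot: [[-0.985, 0.175, 0.0], [0.175, 0.985, -0.0], [-0.0, -0.0, -1.0]]
force: [-0.0, -0.3, -0.7]
grip_width: 0.0622
gripper_force: 0.0
```

```bash
python3 - <<'E'
from h import *
rel(((.602,-.114,.012),down(-10)))
E
```

```text
t 2.65 [ 0.5966 -0.1062  0.0967] yaw -10.065180297519138 w 0.06217723157679807
[-0.   0.  -0.1] [-7. -7. 85.]
```

>>> {"op": "servo_tool", "data": {"commands": "0 0 0 -7 -7 45 62;0 0 0 -7 -7 85 62;0 0 0 -7 -7 85 62;0 0 0 -7 -7 85 62;0 0 0 -7 -7 85 38;0 0 0 -7 -7 85 38;0 0 0 -7 -7 85 38;0 0 0 -7 -7 85 38;0 0 0 -7 -7 85 38;0 0 0 -7 -7 85 38", "grip_force": 40}}

```text
time: 3.9
position: [0.6037, -0.1147, 0.0136]
ee_rot: [[-0.985, 0.175, 0.003], [0.175, 0.985, -0.001], [-0.003, -0.0, -1.0]]
force: [-0.9, 0.7, 7.7]
grip_width: 0.0434
gripper_force: 42.4
```

```bash
python3 - <<'E'
from h import *
p0=status.observe()['position']
rel((p0+[0,0,.2],down(-10)),((.52,.0,.30),down(-10)),onramp(-.06,0,.15))
E
```

```text
t 3.9 [ 0.6037 -0.1147  0.0136] yaw -10.060325847127078 w 0.0433921668637506
[-0.   0.2 -0.1] [  -1.   -0. -200.]
[-0.   0.2 -0.1] [ 102.   98. -287.]
[ -1.7 -29.8  -6.4] [ 116.  184. -217.]
```

>>> {"op": "servo_tool", "data": {"commands": "0 0 0 0 0 -60 38;0 0 0 0 0 -120 38;0 0 0 30 30 -160 38;0 -8 -2 60 60 -200 38;-0.5 -16 -3 90 100 -240 38;-1 -24 -5 110 140 -230 38;-1.7 -29.8 -6.4 116 184 -217 38;-1.7 -29.8 -6.4 116 184 -217 38;-1.7 -29.8 -6.4 116 184 -217 38;-1.7 -29.8 -6.4 116 184 -217 38"}}

```text
time: 5.15
position: [0.5215, 0.0862, 0.2296]
ee_rot: [[-0.865, 0.063, 0.497], [0.054, 0.998, -0.031], [-0.498, -0.0, -0.867]]
force: [0.6, -0.7, -2.3]
grip_width: 0.0433
gripper_force: 42.6
```

```bash
sed -i 's/RO=np.array(\[.648,.079/RO=np.array([.648,.080/' h.py; python3 - <<'E'
from h import *
s=status.observe();np.savez('w2.npz',p=s['position'],R=s['ee_rot']);print(abs(s['qvel']).max(),s['force'])
cv2.imwrite('pics/w2.png',viewer.camera('wrist')[:,:,::-1])
rel(onramp(0,0,.05),onramp(0,0,.0145))
E
```

```text
0.006209091129371546 [ 0.6044 -0.7393 -2.3431]
t 5.2 [0.5213 0.0861 0.2294] yaw -3.614693684030397 w 0.04336729861309019
[-0.1 -0.1 -0.1] [-60.   2.  99.]
[-0.1 -0.1 -0.1] [-60.   2. 135.]
```

View pics/w2.png

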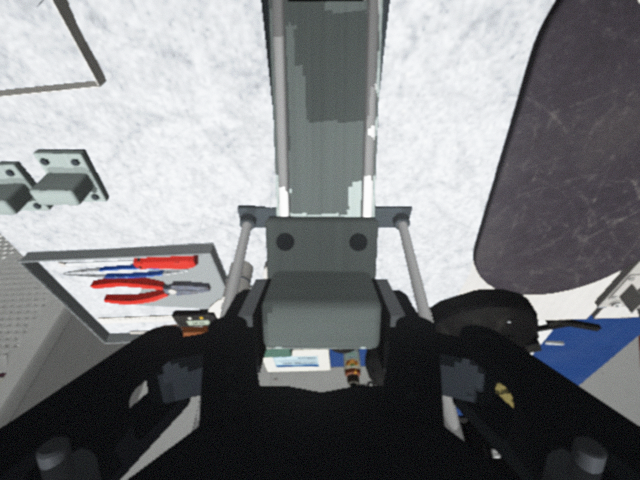

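The shoe is held square in the jaws. The rails' inner edges are near columns 287 and 365 at row 150, and 284 and 370 at row 20. I'll work out the channel centre from these.

```bash
python3 - <<'E'
from h import *
F=face();im=cv2.imread('pics/w2.png')
for r in(20,60,100,140,170): print(r,[int(x) for x in im[r,262:392].mean(1)])
for u in [(287,150),(365,150),(285,20),(370,20)]: print(F.T@(whit('w2.npz',u,F[:,2],RO+.012*F[:,2])-RO))
E
```

```text
20 [186, 120, 54, 40, 46, 41, 59, 79, 102, 111, 110, 113, 115, 124, 123, 125, 121, 126, 124, 114, 108, 93, 82, 89, 86, 85, 86, 83, 81, 83, 85, 81, 91, 86, 83, 86, 81, 85, 82, 83, 84, 89, 82, 86, 84, 84, 86, 86, 84, 79, 84, 83, 84, 85, 80, 83, 84, 87, 84, 84, 78, 80, 85, 84, 82, 85, 88, 88, 83, 89, 85, 90, 83, 83, 81, 83, 84, 84, 88, 85, 86, 85, 87, 83, 81, 81, 89, 84, 83, 93, 83, 82, 87, 84, 92, 88, 85, 87, 90, 89, 87, 86, 84, 83, 89, 88, 99, 106, 120, 127, 125, 125, 129, 121, 116, 117, 127, 157, 168, 150, 106, 81, 74, 65, 80, 126, 201, 235, 237, 234]
60 [224, 220, 215, 217, 210, 170, 94, 53, 69, 96, 113, 114, 128, 145, 157, 165, 166, 169, 166, 168, 158, 134, 112, 97, 89, 97, 113, 114, 115, 108, 115, 110, 99, 92, 82, 86, 87, 86, 90, 85, 91, 87, 87, 88, 87, 85, 88, 89, 86, 79, 85, 86, 83, 91, 84, 89, 84, 88, 83, 83, 83, 92, 86, 89, 90, 88, 87, 88, 84, 90, 85, 89, 91, 85, 89, 89, 86, 84, 92, 94, 87, 92, 88, 81, 85, 93, 95, 88, 89, 89, 92, 86, 90, 89, 89, 90, 90, 93, 90, 89, 89, 93, 92, 89, 97, 104, 118, 121, 132, 132, 134, 136, 128, 120, 129, 154, 174, 180, 140, 104, 126, 204, 241, 243
[... 1337 characters left out ...]
, 224, 206, 164, 133, 122, 136, 152, 170, 168, 171, 175, 172, 159, 138, 114, 107, 110, 119, 123, 122, 118, 120, 121, 119, 121, 119, 118, 128, 128, 119, 125, 125, 124, 119, 126, 129, 119, 121, 128, 118, 123, 116, 125, 123, 124, 123, 116, 117, 117, 118, 120, 119, 120, 120, 122, 123, 126, 125, 126, 119, 121, 124, 118, 124, 123, 123, 123, 121, 124, 128, 127, 121, 120, 124, 123, 125, 122, 130, 123, 121, 120, 124, 124, 122, 124, 131, 126, 122, 119, 111, 111, 134, 155, 170, 173, 175, 172, 167, 160, 147, 134, 128, 155, 213, 244, 245, 243, 244, 246, 246, 243, 241, 238, 237, 236, 236, 239, 237, 235]
[-0.1215 -0.028   0.012 ]
[-0.1214  0.0342  0.012 ]
[-0.213  -0.0269  0.012 ]
[-0.2129  0.0349  0.012 ]
```

```bash
sed -i 's/RO=np.array(\[.648,.080/RO=np.array([.648,.083/' h.py; python3 - <<'E'
from h import *
rel(onramp(0,0,.05),onramp(0,0,.018))
E
```

```text
t 5.2 [0.5213 0.0861 0.2294] yaw -3.614693684030397 w 0.04336729861309019
[-0.1 -0.1 -0.1] [-60.   5.  99.]
[-0.1 -0.1 -0.1] [-60.   5. 131.]
```

>>> {"op": "servo_tool", "data": {"commands": "0 0 0 -30 5 50 38;0 0 0 -60 5 99 38;0 0 0 -60 5 99 38;0 0 0 -60 5 110 38;0 0 0 -60 5 120 38;0 0 0 -60 5 127 38;0 0 0 -60 5 131 38;0 0 0 -60 5 131 38;0 0 0 -60 5 131 38;0 0 0 -60 5 131 38"}}

```text
time: 6.45
position: [0.6376, 0.0849, 0.1452]
ee_rot: [[-0.866, 0.061, 0.497], [0.053, 0.998, -0.031], [-0.498, -0.0, -0.867]]
force: [-0.3, -0.1, -2.8]
grip_width: 0.0439
gripper_force: 42.7
```

```bash
python3 - <<'E'
from h import *
s=status.observe();F=face();print(s['force'],s['wrist_torque'],F.T@(s['position']-RO),F.T@s['force'])
E
```

```text
[-0.26   -0.0908 -2.8348] [0.0268 0.741  0.0262] [-0.0015  0.0013  0.0184] [-1.6373 -0.1065 -2.3281]
```

>>> {"op": "servo_tool", "data": {"commands": "0 0 0 0 1 1 38;0 0 0 0 1 2 38;0 0 0 0 1 3 38;0 0 0 0 1 3.5 38;0 0 0 0 1 4 38;0 0 0 0 1 4.5 38;0 0 0 0 1 5 38;0 0 0 0 1 5 38;0 0 0 0 1 5 38;0 0 0 0 1 5 38"}}

```text
time: 7.7
position: [0.6393, 0.0857, 0.1413]
ee_rot: [[-0.866, 0.061, 0.497], [0.053, 0.998, -0.031], [-0.498, -0.0, -0.867]]
force: [-15.6, -1.0, 16.2]
grip_width: 0.0437
gripper_force: 45.6
```

```bash
python3 - <<'E'
from h import *
s=status.observe();F=face();print(s['force'],s['wrist_torque'],F.T@(s['position']-RO),F.T@s['force'])
E
```

```text
[-15.6237  -0.9909  16.174 ] [-0.0573  1.5779 -0.1298] [-0.002   0.0022  0.0142] [-5.3659 -1.9429 21.7741]
```

>>> {"op": "servo_tool", "data": {"commands": "0 0 0 0 0 -1 58;0 0 0 0 0 -1 58;0 0 0 0 0 -2 58;0 0 0 0 0 -2 58;0 0 0 0 0 -30 58;0 0 0 20 0 -80 58;0 0 0 60 0 -120 58;0 0 0 60 0 -120 58;0 0 0 60 0 -120 58;0 0 0 60 0 -120 58"}}

```text
time: 8.95
position: [0.5293, 0.0924, 0.2144]
ee_rot: [[-0.866, 0.062, 0.496], [0.053, 0.998, -0.031], [-0.497, -0.0, -0.868]]
force: [0.8, -0.9, -0.2]
grip_width: 0.0575
gripper_force: 0.0
```

```bash
python3 - <<'E'
from h import *
s=status.observe();np.savez('w3.npz',p=s['position'],R=s['ee_rot'])
a=viewer.camera('wrist')[:,:,::-1];b=viewer.camera('top')[:,:,::-1];cv2.imwrite('pics/t3.png',b)
cv2.imwrite('pics/w3.png',np.hstack([cv2.resize(a[:,150:490],(340,480)),cv2.resize(b[130:350,180:400],(440,440))[:480] if 0 else cv2.copyMakeBorder(cv2.resize(b[130:350,180:400],(440,440)),0,40,0,0,0)]))
rel(((.595,-.193,.1),down(-5)),((.595,-.193,.014),down(-5)))
E
```

```text
t 9.05 [0.529  0.0924 0.2141] yaw -3.529473873674248 w 0.057862940521100935
[ 0.4 29.8  1.4] [ -16. -281.  141.]
[ 0.4 29.8  1.4] [  27. -281.  215.]
```

View pics/w3.png

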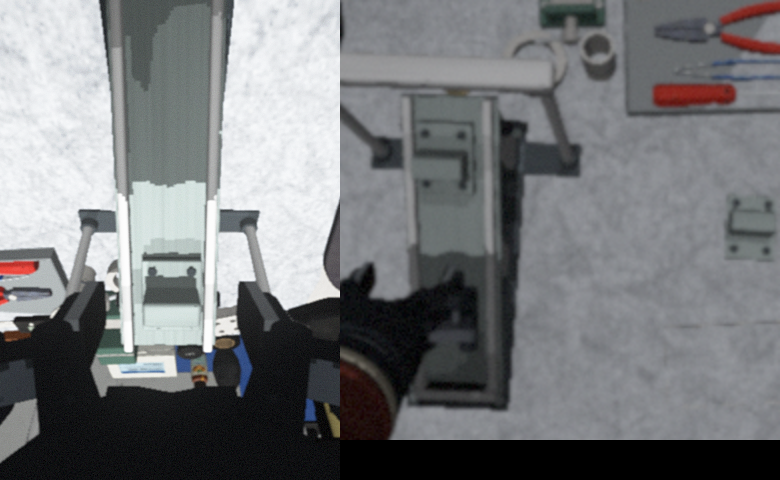

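Shoe 1 stays at the start place. In the top panel its centre is near (445,158), with clear channel below it. It goes to the tray, gripped across the 20 mm lug thickness.

```bash
python3 - <<'E'
from h import *
F=face()
for u in [(427,133),(466,131),(424,184),(464,182)]:print(F.T@(hit('top',(180+(u[0]-340)/2,130+u[1]/2),n=F[:,2],p=RO+.012*F[:,2])-RO))
for s in(90,-90): rel(onramp(0,.001,.10,s),onramp(0,.001,.018,s))
E
```

```text
[0.0191 0.016  0.012 ]
[ 0.0223 -0.0181  0.012 ]
[-0.0277  0.0205  0.012 ]
[-0.0244 -0.0152  0.012 ]
t 9.05 [0.529  0.0924 0.2141] yaw -3.529473873674248 w 0.057862940521100935
[-0.2 -0.2 90. ] [-61.  -1.  32.]
[-0.2 -0.2 90. ] [-62.  -1. 114.]
t 9.05 [0.529  0.0924 0.2141] yaw -3.529473873674248 w 0.057862940521100935
[  0.2  -0.2 -90. ] [-61.  -1.  32.]
[  0.2  -0.2 -90. ] [-62.  -1. 114.]
```

>>> {"op": "servo_tool", "data": {"commands": "0 0 10 -10 0 0 44;0 0 20 -20 0 0 44;0 0 30 -30 0 0 44;0 0 40 -40 0 5 44;0 0 50 -50 0 10 44;0 0 60 -58 -1 20 44;0 0 70 -58 -1 32 44;0 0 80 -58 -1 32 44;0 0 90 -58 -1 32 44;0 0 90 -58 -1 32 44"}}

```text
time: 10.3
position: [0.5948, 0.0873, 0.2151]
ee_rot: [[0.061, 0.866, 0.496], [0.998, -0.052, -0.031], [-0.001, 0.497, -0.868]]
force: [-0.6, 0.7, -0.7]
grip_width: 0.0444
gripper_force: 0.0
```

```bash
python3 - <<'E'
from h import *
rel(onramp(-.003,.001,.018,90))
E
```

```text
t 10.3 [0.5948 0.0873 0.2151] yaw -93.47474731219286 w 0.044352424598656674
[-0.2  0.   0. ] [-0.  1. 82.]
```

>>> {"op": "servo_tool", "data": {"commands": "0 0 0 0 1 45 44;0 0 0 0 1 75 44;0 0 0 0 1 82 44;0 0 0 0 1 82 44;0 0 0 0 1 82 14;0 0 0 0 1 82 14;0 0 0 0 1 82 14;0 0 0 0 1 82 14;0 0 0 0 1 82 14;0 0 0 0 1 82 14", "grip_force": 40}}

```text
time: 11.55
position: [0.6358, 0.0851, 0.1461]
ee_rot: [[0.061, 0.866, 0.497], [0.998, -0.053, -0.03], [-0.0, 0.498, -0.867]]
force: [-6.5, -0.1, 5.1]
grip_width: 0.0191
gripper_force: 39.6
```

```bash
python3 - <<'E'
from h import *
s=status.observe();F=face();print(F.T@(s['position']-RO),s['force'])
rel(onramp(-.06,.0,.13,90),((.45,-.12,.23),down(1.2)),((.463,-.168,.10),down(1.2)))
E
```

```text
[-0.0026  0.0013  0.0201] [-6.5254 -0.1132  5.1306]
t 11.55 [0.6358 0.0851 0.1461] yaw -93.48256426611745 w 0.0191077241878466
[-0.1  0.   0. ] [  -1.  -58. -110.]
[ 22.7  24.6 -92.3] [-216. -108. -159.]
[ 22.7  24.6 -92.3] [-263. -159.  -38.]
```

>>> {"op": "servo_tool", "data": {"commands": "0 0 0 -1 -15 -60 14;0 0 0 -1 -58 -110 14;2.3 2.5 -9.2 -20 -70 -120 14;4.6 5 -18.5 -50 -80 -130 14;6.9 7.5 -27.7 -80 -85 -140 14;9.2 10 -37 -110 -90 -145 14;11.5 12.4 -46 -140 -95 -150 14;13.7 14.9 -55.4 -170 -100 -155 14;15.9 17.2 -64.6 -200 -105 -159 14;18.2 19.7 -73.8 -216 -108 -159 14"}}

```text
time: 12.8
position: [0.4502, -0.1217, 0.2302]
ee_rot: [[-0.952, 0.29, 0.094], [0.297, 0.953, 0.064], [-0.071, 0.089, -0.994]]
force: [-0.0, 0.7, -3.0]
grip_width: 0.0191
gripper_force: 40.3
```

```bash
python3 - <<'E'
from h import *
rel(((.463,-.168,.08),down(1.2)))
E
```

```text
t 12.8 [ 0.4502 -0.1217  0.2302] yaw -17.31473284759881 w 0.01908175650379348
[  4.4   4.8 -18.3] [-15. -54. 147.]
```

>>> {"op": "servo_tool", "data": {"commands": "2.2 2.4 -9.2 -8 -27 40;4.4 4.8 -18.3 -15 -54 80"}}

```text
invalid input
```

>>> {"op": "servo_tool", "data": {"commands": "2.2 2.4 -9.2 -8 -27 30 14;4.4 4.8 -18.3 -15 -54 60 14;4.4 4.8 -18.3 -15 -54 110 14;4.4 4.8 -18.3 -15 -54 147 14;4.4 4.8 -18.3 -15 -54 147 14;4.4 4.8 -18.3 -15 -54 147 14;4.4 4.8 -18.3 -15 -54 147 14;4.4 4.8 -18.3 -15 -54 147 14;4.4 4.8 -18.3 -15 -54 147 14;4.4 4.8 -18.3 -15 -54 147 14"}}

```text
time: 14.05
position: [0.4628, -0.1664, 0.0797]
ee_rot: [[-1.0, -0.016, 0.001], [-0.016, 1.0, 0.002], [-0.001, 0.002, -1.0]]
force: [-0.6, 0.6, -2.0]
grip_width: 0.0196
gripper_force: 40.2
```

```bash
python3 - <<'E'
from h import *
s=status.observe();np.savez('w4.npz',p=s['position'],R=s['ee_rot'])
a=viewer.camera('wrist')[:,:,::-1];cv2.imwrite('pics/w4.png',a)
rel(((.463,-.168,.021),down(1.2)))
E
```

```text
t 14.1 [ 0.4627 -0.1663  0.0796] yaw 0.9451073273070124 w 0.019323556109113522
[ 0.1  0.1 -0.3] [-0. -2. 59.]
```

View pics/w4.png

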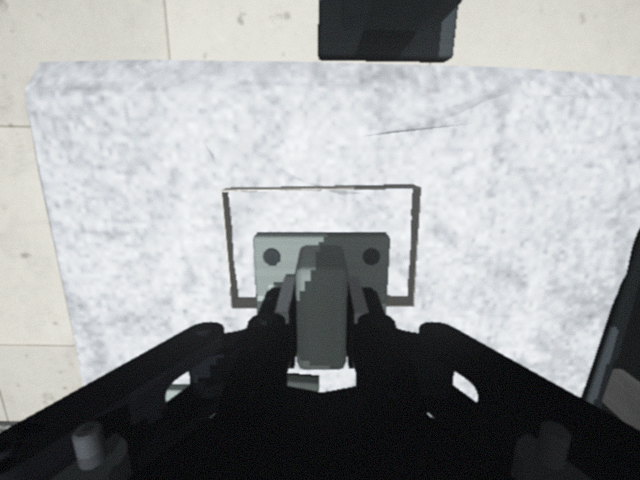

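The shoe hangs square over the tray. The tray's near rim corners are (223,189) and (420,185), and the far ones are about (232,305) and (413,303). I'll compute the centre.

```bash
python3 - <<'E'
from h import *
P=np.array([whit('w4.npz',u,p=np.array([0,0,.02])) for u in[(223,189),(420,185)]]);print(P,P.mean(0))
P=np.array([whit('w4.npz',u,p=np.array([0,0,z])) for z in (0,.02) for u in[(232,305),(413,303)]]);print(P)
E
```

```text
[[ 0.4242 -0.2245  0.02  ]
 [ 0.42   -0.1077  0.02  ]] [ 0.4221 -0.1661  0.02  ]
[[ 0.5098 -0.2287  0.    ]
 [ 0.5062 -0.099   0.    ]
 [ 0.4998 -0.2231  0.02  ]
 [ 0.4965 -0.1051  0.02  ]]
```

>>> {"op": "servo_tool", "data": {"commands": "0 0 -1 1 0 20 14;0 0 -1 2 0 40 14;0 0 -1 2 0 50 14;0 0 -1 2 0 54 14;0 0 -1 2 0 57 14;0 0 -1 2 0 58 14;0 0 -1 2 0 59 14;0 0 -1 2 0 59 14;0 0 -1 2 0 59 14;0 0 -1 2 0 59 14"}}

```text
time: 15.35
position: [0.4611, -0.1664, 0.021]
ee_rot: [[-0.999, -0.034, 0.002], [-0.034, 0.999, 0.002], [-0.002, 0.002, -1.0]]
force: [-1.3, 1.2, 7.1]
grip_width: 0.0194
gripper_force: 41.5
```

>>> {"op": "servo_tool", "data": {"commands": "0 0 0 0 0 0 44;0 0 0 0 0 0 44;0 0 0 0 0 0 44;0 0 0 0 0 -40 44;0 0 0 0 0 -90 60;0 0 3 -40 -10 -100 60;0 0 7 -90 -20 -100 60;0 0 7 -133 -31 -85 60;0 0 7 -133 -31 -80 60;0 0 7 -133 -31 -80 60"}}

```text
time: 16.6
position: [0.5936, -0.1924, 0.0997]
ee_rot: [[-0.996, 0.088, -0.001], [0.088, 0.996, 0.003], [0.001, 0.003, -1.0]]
force: [-0.8, -1.1, -0.4]
grip_width: 0.0603
gripper_force: 0.0
```

```bash
python3 - <<'E'
from h import *
cv2.imwrite('pics/s5.png',viewer.camera('scene')[:,:,::-1])
rel(((.595,-.193,.016),down(-5)))
E
```

```text
t 16.65 [ 0.5936 -0.1925  0.1004] yaw -5.057909904810393 w 0.06019555694373829
[ 0.1 -0.  -0.1] [-1. -1. 84.]
```

>>> {"op": "servo_tool", "data": {"commands": "0 0 0 -1 -1 50 60;0 0 0 -1 -1 75 60;0 0 0 -1 -1 84 60;0 0 0 -1 -1 84 60;0 0 0 -1 -1 84 38;0 0 0 -1 -1 84 38;0 0 0 -1 -1 84 38;0 0 0 -1 -1 84 38;0 0 0 -1 -1 84 38;0 0 0 -1 -1 84 38", "grip_force": 40}}

```text
time: 17.9
position: [0.5967, -0.1943, 0.0183]
ee_rot: [[-0.996, 0.088, 0.003], [0.088, 0.996, 0.001], [-0.003, 0.001, -1.0]]
force: [-1.4, 0.7, 7.0]
grip_width: 0.0433
gripper_force: 42.3
```

```bash
python3 - <<'E'
from h import *
print(status.observe()['force']); rel(((.53,-.05,.30),down(-5)),onramp(-.06,0.001,.13),onramp(-.003,0.001,.06))
E
```

```text
[-1.4475  0.6693  7.0063]
t 17.9 [ 0.5967 -0.1943  0.0183] yaw -5.054021373580186 w 0.04325020775058902
[ 0.1  0.2 -0.1] [  78.  138. -282.]
[ -0.3 -29.8  -1.5] [  90.  279. -194.]
[ -0.3 -29.8  -1.5] [   5.  281. -162.]
```

View pics/s5.png

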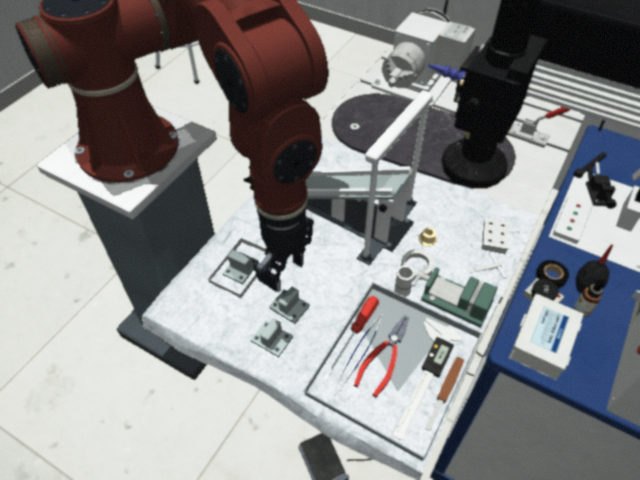

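The scene picture shows shoe 1 sitting in the tray around (238,262), with the gripper above shoe 2. Shoe 2 is now gripped, so I'll carry it to the ramp.

>>> {"op": "servo_tool", "data": {"commands": "0 0 0 0 0 -60 38;0 0 0 0 0 -120 38;0 0 0 30 40 -160 38;0 -7 0 55 85 -190 38;0 -15 -0.5 75 130 -220 38;0 -22 -1 85 180 -220 38;-0.3 -29.8 -1.5 90 230 -210 38;-0.3 -29.8 -1.5 90 279 -194 38;-0.3 -29.8 -1.5 90 279 -194 38;-0.3 -29.8 -1.5 90 279 -194 38"}}

```text
time: 19.15
position: [0.5305, 0.0918, 0.2117]
ee_rot: [[-0.865, 0.061, 0.497], [0.053, 0.998, -0.03], [-0.498, 0.0, -0.867]]
force: [0.2, -0.6, -2.3]
grip_width: 0.0432
gripper_force: 42.7
```

```bash
python3 - <<'E'
from h import *
print(status.observe()['force']); rel(onramp(-.003,0.001,.055),onramp(-.003,0.001,.0185))
E
```

```text
[ 0.1605 -0.6362 -2.2927]
t 19.15 [0.5305 0.0918 0.2117] yaw -3.5001934879285455 w 0.043176144360171385
[ 0.  -0.1 -0. ] [-58.  -1.  75.]
[ 0.  -0.1 -0. ] [-58.  -1. 111.]
```

>>> {"op": "servo_tool", "data": {"commands": "0 0 0 -30 -1 40 38;0 0 0 -58 -1 80 38;0 0 0 -58 -1 98 38;0 0 0 -58 -1 106 38;0 0 0 -58 -1 109 38;0 0 0 -58 -1 111 38;0 0 0 -58 -1 112 38;0 0 0 -58 -1 112 38;0 0 0 -58 -1 112 38;0 0 0 -58 -1 112 38"}}

```text
time: 20.4
position: [0.6355, 0.0838, 0.1446]
ee_rot: [[-0.865, 0.062, 0.498], [0.054, 0.998, -0.032], [-0.499, -0.0, -0.867]]
force: [-15.2, -3.6, 14.2]
grip_width: 0.0435
gripper_force: 45.2
```

>>> {"op": "servo_tool", "data": {"commands": "0 0 0 0 0 0 60;0 0 0 0 0 0 60;0 0 0 0 0 0 60;0 0 0 0 0 0 60;0 0 0 0 0 -30 60;0 0 0 0 0 -80 60;0 0 0 30 0 -120 60;0 0 0 60 0 -120 60;0 0 0 60 0 -120 60;0 0 0 60 0 -120 60"}}

```text
time: 21.65
position: [0.5256, 0.0911, 0.2177]
ee_rot: [[-0.865, 0.062, 0.498], [0.054, 0.998, -0.03], [-0.499, 0.001, -0.867]]
force: [0.3, -0.1, 0.3]
grip_width: 0.0601
gripper_force: 0.0
```

```bash
python3 - <<'E'
from h import *
s=status.observe();np.savez('w6.npz',p=s['position'],R=s['ee_rot'])
a=viewer.camera('wrist')[:,:,::-1];cv2.imwrite('pics/w6.png',a)
rel(((.56,-.20,.25),down(-1)),((.605,-.270,.09),down(-1)))
E
```

```text
t 21.7 [0.5258 0.091  0.2176] yaw -3.5728716484004037 w 0.06008020935729781
[-0.6 29.9 -2.5] [ -61. -288.   -2.]
[-0.6 29.9 -2.5] [ -24. -355.  161.]
```

View pics/w6.png

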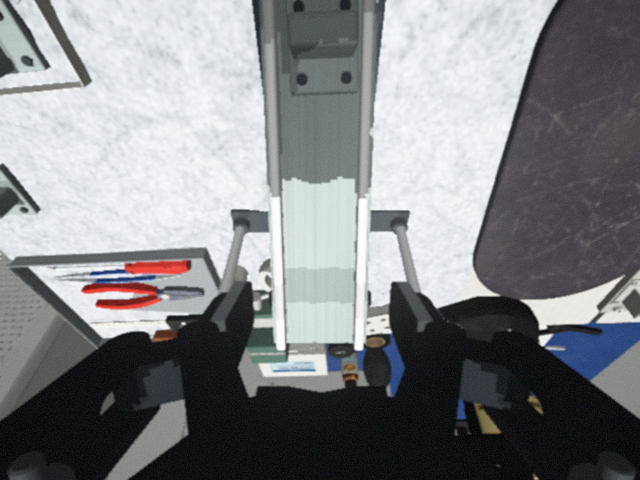

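Shoe 2 slid down the channel and its upper edge is now near (325,90). Shoe 3 is next.

>>> {"op": "servo_tool", "data": {"commands": "0 0 0 20 -55 -10 60;0 0 0 0 -115 -10 60;0 8 -1 -30 -170 -10 60;-0.2 16 -1.5 -45 -230 -5 60;-0.4 24 -2 -60 -288 0 60;-0.6 29.9 -2.5 -45 -330 50 60;-0.6 29.9 -2.5 -30 -355 110 60;-0.6 29.9 -2.5 -24 -355 161 60;-0.6 29.9 -2.5 -24 -355 161 60;-0.6 29.9 -2.5 -24 -355 161 60"}}

```text
time: 22.95
position: [0.604, -0.2699, 0.0901]
ee_rot: [[-1.0, 0.018, -0.0], [0.018, 1.0, -0.001], [0.0, -0.001, -1.0]]
force: [0.7, 0.4, 1.3]
grip_width: 0.06
gripper_force: 0.0
```

```bash
python3 - <<'E'
from h import *
rel(((.605,-.270,.017),down(-1)))
E
```

```text
t 22.95 [ 0.604  -0.2699  0.0901] yaw -1.0036491683549154 w 0.05998525133797336
[-0.1 -0.  -0. ] [-1.  0. 73.]
```

>>> {"op": "servo_tool", "data": {"commands": "0 0 0 -1 0 45 60;0 0 0 -1 0 65 60;0 0 0 -1 0 73 60;0 0 0 -1 0 73 60;0 0 0 -1 0 73 38;0 0 0 -1 0 73 38;0 0 0 -1 0 73 38;0 0 0 -1 0 73 38;0 0 0 -1 0 73 38;0 0 0 -1 0 73 38", "grip_force": 40}}

```text
time: 24.2
position: [0.6056, -0.2702, 0.0183]
ee_rot: [[-1.0, 0.017, 0.002], [0.017, 1.0, -0.002], [-0.002, -0.002, -1.0]]
force: [-0.9, 0.2, 7.0]
grip_width: 0.043
gripper_force: 42.2
```

```bash
python3 - <<'E'
from h import *
rel(((.53,-.10,.30),down(-1)),onramp(-.06,0.001,.13))
E
```

```text
t 24.2 [ 0.6056 -0.2702  0.0183] yaw -0.9994927500864661 w 0.0430316158048703
[-0.1  0.1  0. ] [  78.  168. -282.]
[  0.5 -29.9   2.5] [  80.  360. -195.]
```

>>> {"op": "servo_tool", "data": {"commands": "0 0 0 0 0 -60 38;0 0 0 10 20 -118 38;0 0 0 40 60 -155 38;0 -7 0.5 65 110 -185 38;0 -15 1 75 160 -215 38;0 -22 2 80 220 -215 38;0.5 -29.9 2.5 80 280 -205 38;0.5 -29.9 2.5 80 340 -198 38;0.5 -29.9 2.5 80 360 -195 38;0.5 -29.9 2.5 80 360 -195 38"}}

```text
time: 25.45
position: [0.5304, 0.0936, 0.2115]
ee_rot: [[-0.866, 0.058, 0.497], [0.052, 0.998, -0.027], [-0.498, 0.002, -0.867]]
force: [1.2, -0.7, -2.2]
grip_width: 0.043
gripper_force: 42.3
```

```bash
python3 - <<'E'
from h import *
rel(onramp(-.003,0.001,.055),onramp(-.003,0.001,.0185))
E
```

```text
t 25.45 [0.5304 0.0936 0.2115] yaw -3.4055427821308464 w 0.04298614680946582
[ 0.2 -0.1  0.1] [-59.  -3.  74.]
[ 0.2 -0.1  0.1] [-59.  -3. 111.]
```

>>> {"op": "servo_tool", "data": {"commands": "0 0 0 -30 -2 40 38;0 0 0 -59 -2 80 38;0 0 0 -59 -2 98 38;0 0 0 -59 -2 106 38;0 0 0 -59 -2 109 38;0 0 0 -59 -2 111 38;0 0 0 -59 -2 111 38;0 0 0 -59 -2 111 38;0 0 0 -59 -2 111 38;0 0 0 -59 -2 111 38"}}

```text
time: 26.7
position: [0.6366, 0.0833, 0.1452]
ee_rot: [[-0.865, 0.062, 0.498], [0.054, 0.998, -0.029], [-0.499, 0.001, -0.867]]
force: [-6.4, -2.1, 4.1]
grip_width: 0.0433
gripper_force: 43.1
```

>>> {"op": "servo_tool", "data": {"commands": "0 0 0 0 0 0 60;0 0 0 0 0 0 60;0 0 0 0 0 0 60;0 0 0 0 0 0 60;0 0 0 0 0 -30 60;0 0 0 0 0 -80 60;0 0 0 30 0 -120 60;0 0 0 60 0 -120 60;0 0 0 60 0 -120 60;0 0 0 60 0 -120 60"}}

```text
time: 27.95
position: [0.5263, 0.0903, 0.2189]
ee_rot: [[-0.865, 0.061, 0.498], [0.054, 0.998, -0.029], [-0.499, 0.002, -0.867]]
force: [0.6, 0.2, 0.5]
grip_width: 0.0599
gripper_force: 0.0
```

>>> {"op": "servo_tool", "data": {"commands": "0 0 0 0 0 -40 60;0 0 0 20 -50 -60 60;0 0 0 20 -100 -60 60;0 0 0 20 -150 -60 60;0 0 0 20 -200 -60 60;0 0 0 20 -200 -60 60;0 0 0 20 -200 -60 60;0 0 0 20 -200 -60 60;0 0 0 20 -200 -60 60;0 0 0 20 -200 -60 60"}}

```text
time: 29.2
position: [0.4662, -0.1057, 0.2601]
ee_rot: [[-0.866, 0.06, 0.497], [0.053, 0.998, -0.028], [-0.498, 0.002, -0.867]]
force: [-0.3, 0.3, 0.5]
grip_width: 0.06
gripper_force: 0.0
```

```bash
python3 - <<'E'
from h import *
a=viewer.camera('wrist')[:,:,::-1];b=viewer.camera('scene')[:,:,::-1]
cv2.imwrite('pics/end.png',np.hstack([cv2.resize(a,(400,300)),cv2.resize(b[140:350,180:460],(400,300))]))
print(status.observe()['time'])
E
```

```text
29.3
```

View pics/end.png

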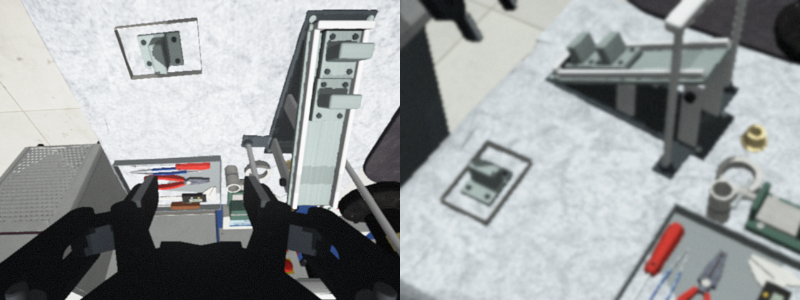

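Both sliders rest one behind the other at the end stop (wrist panel, around (340,50) and (335,95)). The third shoe lies flat near the middle of the tray at (160,50), and the bystanders are where they were. I'll hand in.

```bash
python3 -c "
from station import order
print(order.sign_off())"
```

```text
the job is handed in; nothing more can be done
None
```

All three shoes were slip-tested and the job is handed in at about 29 s: two slid down and rest one behind the other at the end stop, and the one that stayed put lies flat in the tray; no verdict was returned.

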